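# Lock a marble block on its sled into the carving jig

## Robot

A 7-joint arm with a two-finger parallel gripper is mounted at the origin on the work surface. World frame = base frame: x ahead of the robot, y to its left, z up, the work surface at z = 0. Lengths are in m, angles in rad, forces in N, time in s.
With the tool pointing down it reaches from about 0.425 to 0.95 m from the base axis. Payload 4.7 kg.
Tool frame: the origin (TCP) lies midway between the tips of the shut fingers; the grasp point (between the pads) lies 19 mm behind it; z points along the fingers, y is the direction in which the jaws open and shut (so a half turn about z gives the same grasp; the last joint's range is limited). The gripper opens to 87 mm and grips with 3 to 60 N. Pads are 19 mm wide; open, the fingers measure 117 mm over their backs; the gripper's body (75 mm by 190 mm) begins 51 mm behind the grasp point.
Start: joints at [1.276, 0.469, -0.049, 1.532, 0.024, 1.141, -0.082], TCP at [0.177, -0.651, 0.223] pointing down, gripper open.
Joint ranges: [-2.59, 2.59], [-0.33, 1.99], [-1.39, 1.29], [0.1, 2.45], [-1.04, 4.18], [0.21, 1.99], [-2.66, 2.66]. Speed limits (rad/s): [2.57, 2.57, 3.14, 3.14, 3.14, 3.14, 3.14].

## Interface

Orientations are given as [roll, pitch, yaw] about the fixed x, y, z axes, in that order (R = Rz(yaw) Ry(pitch) Rx(roll)).
In Python, from cell import ctrl gives the robot as it stands.
- The arm moves only by the tool apply_moves, never from a script. Its argument "motion" is text: rows parted by semicolons, each of 6 numbers parted by spaces: the shift along the world's x, y, z in mm, then the turn, a rotation vector about the world's x, y, z in degrees. In form: dx dy dz ax ay az; .... A call has exactly 10 rows; each row shifts and turns the commanded pose from where the row before left it; what a row does not reach is not made up. A row lasts 1/10 s, in which the tool goes at most 50 mm and 8.59 degrees, less where a joint would pass 70% of its speed; a pose out of reach is approached as far as the arm can. A call with a gripper value outside its range is refused whole. "fingers" is the opening, from 0 (shut) to 1 (fully open), set as the call begins (left out, the last holds). The fingers move at their own pace and stop on an object; "squeeze" is the grip in N (left out, the last holds). Time passes only in rows, so rows that do not move let the fingers close, or fill a call up. It gives the time, the measured TCP pose, the force and the opening at its end, in the units of the state.
- ctrl.state(): the state, without advancing time (a new reading comes with each control period).
- ctrl.capture(name): name is "side" or "top"; returns the picture (480x640x3 uint8, red, green, blue); there is no depth.
- ctrl.calibration(name): a dict with "intrinsics" (3x3 intrinsics, pixels), "pose" (4x4, takes a point from camera to world coordinates). Camera axes: x right, y down, z forward; pixel columns grow to the right and rows downward; lengths in m; the calibration is good to about 2 mm. A picture is of the moment at which its call begins. calibration takes no time and is no camera call.
- ctrl.job_done(): hands the job in, once; it reports no verdict.
The state is a dict: "t": time; "joints": joint angles; "joint_vel": joint speeds; "joint_torque": joint torques, N m; "ee_pos": TCP position; "orientation": TCP orientation; "contact_force": force on the tool from outside, world axes, zero at the start; "ft_torque": the same for the moment, N m; "finger_gap": finger opening in m.
Only numpy, scipy, OpenCV 4.12 (cv2) and the standard library are available. Lean on these libraries where they do the work, as an engineer would, in place of code of your own. Each camera call takes 0.05 s, during which the arm holds its last target.

## Task

Open the drawer of the small wooden cabinet by its handle, take out the wooden sled that carries the marble block and lay it flat in the channel of the steel jig with its ramped nose towards the jig's head. Slide it up under the head, past the sprung pusher until it is hard against the stop, and keep it pressed there until the slow sprung plunger has sunk fully home into the slot of the sled; only then let go, leaving the sled locked in the jig.

Things in the scene. Friction and masses are not known exactly. Their poses are not given: they have to be found in the camera images.
- cabinet: low wooden cabinet, 240 x 240 x 110 mm high, with one drawer, which slides out along this frame's -x. Origin at table height 20 mm in front of the middle of its front (x = 20 to 260 mm). In the drawer lies the sled, its block just behind the front board, its nose pointing into the cabinet (its x roughly along the cabinet's x); a small chisel lies beside it on the cabinet's -y side.
- drawer (a joint): how far the drawer is out, m: 0 closed, 0.185 fully out; starts at most 0.01 open. About 2 N of friction; stays where it is left. Front board 12 mm thick, its top 85 mm above the table; the drawer's floor 20 mm above the table. The sled can be lifted straight up only with the drawer at least 0.17 out.
- drawer_handle (a point): middle of the drawer's steel bar handle: a level round bar 11 mm thick and 100 mm long, along the cabinet's y, 70 mm above the table. Its axis stands 45 mm in front of the drawer's front board (free gap 39 mm), and can be pinched or hooked from above.
- sled: wooden sled carrying a marble block. Origin on its underside below the block's centre, x towards the nose, z up. 56 mm wide, 16 mm thick, x = -27 (rear) to +110 mm (nose); the last 32 mm of its top slope down to 6 mm at the nose. A slot 16 mm wide and 11 mm deep crosses its top at x = 51 to 67 mm. Mass 0.25 to 0.55 kg, most of it the block.
- block_mid (a point): centre of the marble block on the sled, 41 mm above the sled's underside. The block is 50 mm along the sled's x, 44 mm across (y) and 50 mm high (16 to 66 mm above the underside): the place to grip, across y.
- jig: fixed steel jig: a bed 130 mm wide, x = -180 to +180 mm of this frame, top 20 mm above the table. Origin under its middle at table height, x along the channel towards the head. Guide rails with inner faces at y = +-32 mm, 10 mm high, x = -175 to +80 mm. The head is clamped at a place not measured: its stop face is between x = +80 and +120 mm. Find it by touch.
- set_down (a point): point on the bed in the middle of the channel, at x = -100 mm of the jig: with the sled's origin set down here or up to 40 mm further from the head, its nose is clear of the plunger. Sliding on, the nose meets first the plunger (56 mm before the stop face), then the pusher (20 mm before), then the rigid stop (in all 70 to 110 mm from here).
- plunger (a joint): height of the head's plunger above home, m: 0 home (tip 7 mm above the bed), 0.009 riding on the sled's top. 10 mm long in x; sprung down with 4 N and slow (damping 850 N s/m): sliding the nose under it at 15 mm/s takes 10 to 15 N. It takes about 2 s to sink home into the slot, freely only while the nose is within 3 mm of the stop; let go early, the sled shifts back and the plunger binds half-way.
- pusher (a joint): how far the sprung brass pusher in the stop is pressed in, m: 0 free (20 mm out of the stop face), 0.020 with the sled's nose against the stop; 5 N at 0, 8 N at 0.020. It shoves the sled back when let go; with the sled locked and released it settles at about 0.017. The bridge over the channel begins 66 mm before the stop, its top 68 mm and its underside 34 mm above the bed.

How it is judged:
By the outcome, as a careful person would: the job done as asked, in the order asked, and still so for the second after the job is handed in, with the robot touching nothing.
It also fails if it takes over 72 s, if anything falls off the work surface, if the arm or the gripper's body presses on something with over 40 N, if the wrist force passes 120 N, or if a joint passes its speed limit or range.

## Working session

There is one attempt and no reset: what is moved stays moved. The work goes in short steps, Python scripts to look and compute and a tool call to move; the robot and the scene stay as the last step left them, time stands still between calls to the robot, and variables do not carry over. Pictures are saved under pics/ and viewed, and the job is handed in when it is done.

Besides the shell and the picture viewer there is one more tool, called after "Request:" as name(argument=value, ...), one argument or row to a line, values as JSON. apply_moves: Moves the arm, as the interface text tells. Its arguments: {"type":"object","properties":{"motion":{"type":"string"},"fingers":{"type":"number"},"squeeze":{"type":"number"}},"required":["motion"]}

```bash
ls; mkdir -p pics; python3 - <<'E'
from cell import ctrl
import cv2,numpy as np
np.set_printoptions(precision=4,suppress=True)
s=ctrl.state();print(s)
for n in("side","top"):
    cv2.imwrite(f"pics/{n}0.png",ctrl.capture(n)[:,:,::-1]); c=ctrl.calibration(n);print(n,c["intrinsics"],c["pose"])
E
```

```text
pics
{'t': 0.0, 'joints': array([ 1.2761,  0.4695, -0.0486,  1.5337,  0.0241,  1.141 , -0.0823]), 'joint_vel': array([-0.0008, -0.0002, -0.0022, -0.0013, -0.0014,  0.0003, -0.0012]), 'joint_torque': array([  0.0001, -50.7974,  -0.0808, -23.6151,  -0.0614,   0.0378,
         0.0002]), 'ee_pos': array([ 0.1771, -0.6507,  0.2215]), 'orientation': array([-3.1396,  0.0001,  0.2659]), 'contact_force': array([ 0.9714, -0.3393, -0.2306]), 'ft_torque': array([ 0.0009,  0.0529, -0.0469]), 'finger_gap': 0.08722149145753391}
side [[585.1472   0.     327.7111]
 [  0.     585.1472 245.5298]
 [  0.       0.       1.    ]] [[-0.7943 -0.3744  0.4785  0.2069]
 [-0.6073  0.464  -0.6449  0.5785]
 [ 0.0194 -0.8029 -0.5959  0.5969]
 [ 0.      0.      0.      1.    ]]
top [[573.2122   0.     309.9626]
 [  0.     573.2122 242.4202]
 [  0.       0.       1.    ]] [[-0.0192 -0.981   0.1932  0.4325]
 [-0.9991  0.0259  0.0326 -0.0106]
 [-0.037  -0.1924 -0.9806  0.9673]
 [ 0.      0.      0.      1.    ]]
```

View pics/side0.png

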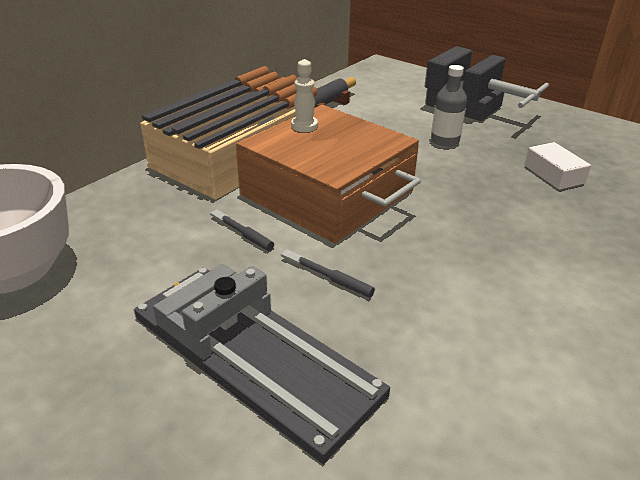

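View pics/top0.png

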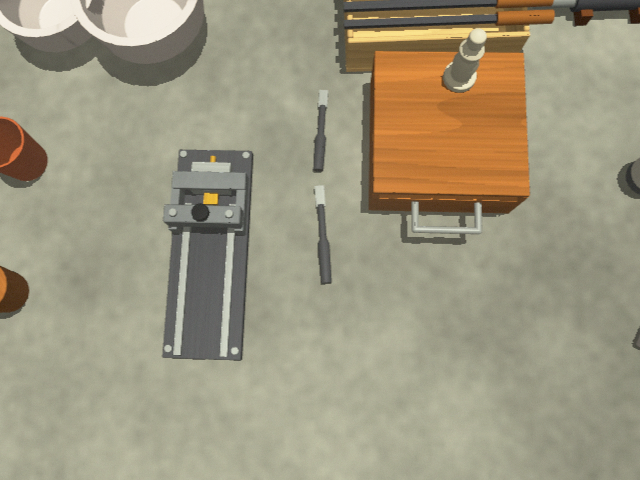

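The top view shows the jig on the left (bed at about px 165-252, 150-360, head up, towards +x). The cabinet is on the right at about (370-528, 50-213), with its handle bar at about (415-480, 230). Next I'll take sub-pixel features from upscaled crops and masks.

```bash
cat > h.py <<'E'
from cell import ctrl
import cv2,numpy as np
np.set_printoptions(precision=4,suppress=True)
def ray(n,uv):
    c=ctrl.calibration(n);K=np.array(c["intrinsics"]);T=np.array(c["pose"])
    d=T[:3,:3]@np.linalg.solve(K,[uv[0],uv[1],1.]);return T[:3,3],d/np.linalg.norm(d)
def onz(n,uv,z):
    o,d=ray(n,uv);return o+d*(z-o[2])/d[2]
def tri(a,b):
    o1,d1=ray("top",a);o2,d2=ray("side",b)
    A=np.c_[d1,-d2];t=np.linalg.lstsq(A,o2-o1,rcond=None)[0]
    p,q=o1+t[0]*d1,o2+t[1]*d2;return (p+q)/2,np.linalg.norm(p-q)
def proj(n,p):
    c=ctrl.calibration(n);K=np.array(c["intrinsics"]);T=np.array(c["pose"])
    q=K@(T[:3,:3].T@(np.array(p)-T[:3,3]));return q[:2]/q[2]
E
python3 - <<'E'
from h import *
im=cv2.imread("pics/top0.png");sd=cv2.imread("pics/side0.png")
a=cv2.resize(im[140:370,155:260],None,fx=2.6,fy=2.6,interpolation=cv2.INTER_CUBIC)
b=cv2.resize(im[170:250,360:540],None,fx=4.4,fy=4.4,interpolation=cv2.INTER_CUBIC)
c=cv2.resize(sd[130:250,230:430],None,fx=4,fy=4,interpolation=cv2.INTER_CUBIC)
cv2.imwrite("pics/ja.png",a);cv2.imwrite("pics/cb.png",b);cv2.imwrite("pics/cc.png",c)
# bright rails & screws in top
hsv=cv2.cvtColor(im,cv2.COLOR_BGR2HSV)
m=np.zeros(im.shape[:2],np.uint8);m[140:370,155:260]=((im[140:370,155:260].min(2)>140)*255)
n,l,st,ce=cv2.connectedComponentsWithStats(m)
for i in range(1,n):
    if st[i,4]>8:print("jig bright",st[i],ce[i])
g=im[195:240,405:490];m=((hsv[195:240,405:490,1]<45)&(g.min(2)>130)).astype(np.uint8)
# bed outline: dark
mm=np.zeros(im.shape[:2],np.uint8);mm[140:370,155:260]=((im[140:370,155:260].max(2)<100)*255)
cs,_=cv2.findContours(mm,cv2.RETR_EXTERNAL,cv2.CHAIN_APPROX_NONE)
c=max(cs,key=cv2.contourArea);r=cv2.minAreaRect(c);print(cv2.boxPoints(r))
for p in cv2.boxPoints(r):print(p,onz("top",p,.02))
# wood
w=((hsv[...,0]<15)&(hsv[...,1]>120)&(np.arange(640)[None]>350)&(np.arange(480)[:,None]>45)).astype(np.uint8)
cs,_=cv2.findContours(w,cv2.RETR_EXTERNAL,cv2.CHAIN_APPROX_NONE)
c=max(cs,key=cv2.contourArea);print(cv2.approxPolyDP(cv2.convexHull(c),4,True)[:,0])
E
```

```text
jig bright [ 155  140  105   39 1462] [191.5458 149.8256]
jig bright [180 151   7   6  33] [182.9091 153.303 ]
jig bright [242 152   8   6  34] [245.5 154.5]
jig bright [ 173  162   71   26 1218] [210.9056 176.1544]
jig bright [250 169  10  80 535] [255.3252 206.6953]
jig bright [157 183  22  21 247] [168.3887 193.6113]
jig bright [207 190  37  32 516] [227.2093 210.2326]
jig bright [185 203   6   2  10] [187.9 203.4]
jig bright [ 155  204  105  166 3015] [186.6872 316.0166]
jig bright [168 206  24  15 127] [179.8504 211.5669]
jig bright [179 217   5   4   9] [181.     218.6667]
jig bright [173 232  17 123 877] [180.9236 294.0468]
jig bright [220 233  14 124 914] [226.6411 294.8282]
jig bright [248 260  12  16 123] [254.4472 267.2927]
jig bright [164 345   8   7  43] [167.4186 347.9767]
jig bright [231 347   8   7  43] [234.2326 350.186 ]
[[157.6276 357.1615]
 [169.1134 146.588 ]
 [252.9186 151.1592]
 [241.4328 361.7327]]
[157.6276 357.1615] [0.4343 0.2741 0.02  ]
[169.1134 146.588 ] [0.7975 0.2655 0.02  ]
[252.9186 151.1592] [0.7842 0.1174 0.02  ]
[241.4328 361.7327] [0.4244 0.1361 0.02  ]
[[376  51]
 [523  53]
 [528 195]
 [506 212]
 [369 208]]
```

View pics/ja.png

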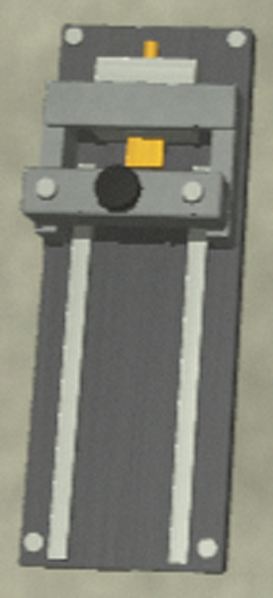

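View pics/cb.png

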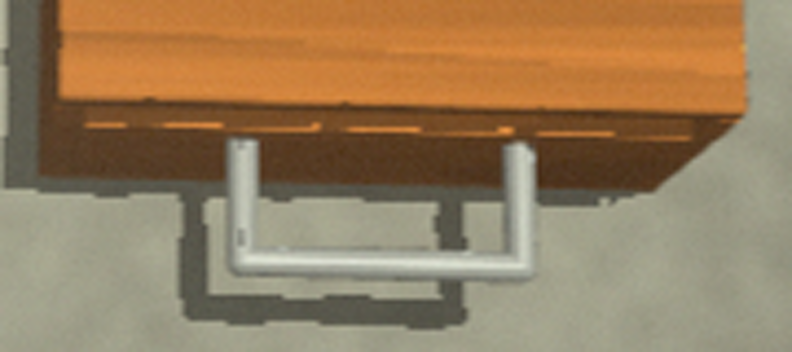

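View pics/cc.png

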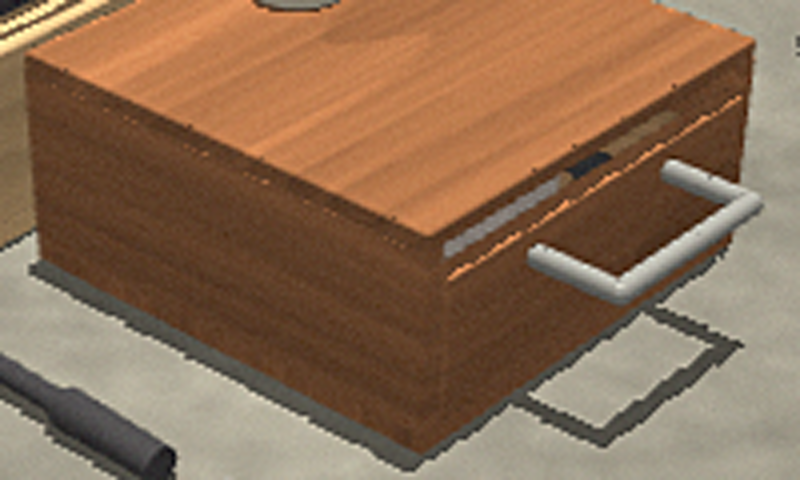

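```bash
python3 - <<'E'
from h import *
def P(l,z):
    r=np.array([onz("top",p,z) for p in l]);print(r[:,:2].tolist() if 0 else r[:,:2]);return r
print("screws");s=P([(182.9,153.3),(245.5,154.5),(167.4,348),(234.2,350.2)],.0215)
m=s.mean(0);ax=(s[0]+s[1]-s[2]-s[3])/2;print(m,np.linalg.norm(ax),np.degrees(np.arctan2(ax[1],ax[0])),np.linalg.norm(s[0]-s[1]),np.linalg.norm(s[2]-s[3]))
print("bed");s=P([(179.2,149.6),(253.5,150.8),(163.5,357.7),(241.5,359.2)],.02)
m=s.mean(0);ax=(s[0]+s[1]-s[2]-s[3])/2;print(m,np.linalg.norm(ax),np.degrees(np.arctan2(ax[1],ax[0])),np.linalg.norm(s[0]-s[1]),np.linalg.norm(s[2]-s[3]))
# rails by fitLine
im=cv2.imread("pics/top0.png")
for x0,x1 in((173,190),(220,234)):
    M=np.zeros(im.shape[:2],np.uint8);M[234:355,x0:x1]=im[234:355,x0:x1].min(2)>140
    pts=np.argwhere(M)[:,::-1].astype(np.float32)
    w=np.array([onz("top",p,.03)[:2] for p in pts],np.float32)
    f=cv2.fitLine(w,cv2.DIST_L2,0,.01,.01).ravel();print("rail",f,np.degrees(np.arctan(f[1]/f[0])),w[:,0].min(),w[:,0].max())
    t=(.55-f[2])/f[0];print(" y at x=.55",f[3]+t*f[1])
print("handle");s=P([(414.5,229.3),(479.8,230.9)],.07);print(s.mean(0),np.linalg.norm(s[0]-s[1]),np.degrees(np.arctan2(s[0][1]-s[1][1],s[0][0]-s[1][0]))-90)
print("cab");s=P([(373.6,192.7),(529.3,196.6),(376,51),(523,53)],.11);ax=(s[2]+s[3]-s[0]-s[1])/2
print(np.linalg.norm(ax),np.degrees(np.arctan2(ax[1],ax[0])),np.linalg.norm(s[0]-s[1]),np.degrees(np.arctan2(s[0][1]-s[1][1],s[0][0]-s[1][0]))-90,(s[0]+s[1])/2)
# handle triangulated corners
print(tri((414.5,229.3),(230+620/4,130+290/4)),tri((479.8,230.9),(230+758/4,130+205/4)))
E
```

```text
screws
[[0.7837 0.2403]
 [0.7779 0.1302]
 [0.4487 0.2579]
 [0.4431 0.1478]]
[0.6134 0.1941 0.0215] 0.33538283062874663 -3.0138642450463538 0.11026201689048039 0.11022788131560791
bed
[[0.7913 0.2474]
 [0.7848 0.1164]
 [0.4333 0.2643]
 [0.4284 0.136 ]]
[0.6095 0.191  0.02  ] 0.35767901118157963 -2.930740831903983 0.13118610551369608 0.12837260343668994
rail [ 0.9987 -0.0508  0.5352  0.2355] -2.9122682 0.4386288 0.6373164
 y at x=.55 0.23478013
rail [ 0.999  -0.0452  0.5326  0.1593] -2.5928187 0.4371876 0.6353007
 y at x=.55 0.15847456
handle
[[ 0.6262 -0.1478]
 [ 0.6208 -0.2504]]
[ 0.6235 -0.1991  0.07  ] 0.10282339702164703 -3.011695287931346
cab
[[ 0.6771 -0.082 ]
 [ 0.6639 -0.3186]
 [ 0.9154 -0.0955]
 [ 0.9025 -0.3305]]
0.2388306747670422 -3.059019678613176 0.23695880165895625 -3.201753635484991 [ 0.6705 -0.2003  0.11  ]
(array([ 0.6267, -0.1471,  0.0715]), np.float64(0.0018770318836361533)) (array([ 0.6212, -0.251 ,  0.0678]), np.float64(5.24916026696161e-05))
```

Both views agree:
- **Cabinet:** front middle at (0.6705, -0.200), yaw about -3.1°.
- **Handle:** (0.6235, -0.199, 0.07), length 103 mm against 100 given.
- **Jig:** origin about (0.611, 0.193), yaw about -3°.

I'll hook the handle with shut fingers, jaws along y. The sled grip needs the same orientation.

Request:
apply_moves(
  motion="34 32 0 0 0 -1.83; 34 32 0 0 0 -1.83; 34 32 0 0 0 -1.83; 34 32 0 0 0 -1.83; 34 32 0 0 0 -1.83; 34 32 0 0 0 -1.83; 34 32 0 0 0 -1.83; 34 32 0 0 0 -1.83; 34 32 0 0 0 -1.83; 34 32 0 0 0 -1.83",
  fingers=0,
  squeeze=30,
)

```text
t: 1.1
ee_pos: [0.5182, -0.3298, 0.2222]
orientation: [-3.141, 0.001, -0.055]
contact_force: [0.2, 0.8, -0.4]
finger_gap: 0.0149
```

Request:
apply_moves(
  motion="32 32 0 0 0 0; 32 32 0 0 0 0; 32 32 0 0 0 0; 32 32 0 0 0 0; 2 1 -20 0 0 0; 0 0 -30 0 0 0; 0 0 -30 0 0 0; 0 0 -20 0 0 0; 0 0 0 0 0 0; 0 0 0 0 0 0",
)

```text
t: 2.1
ee_pos: [0.6474, -0.2023, 0.1225]
orientation: [-3.141, 0.0, -0.054]
contact_force: [-0.2, 0.4, -0.3]
finger_gap: 0.0006
```

```bash
python3 - <<'E'
from h import *
print(ctrl.state()["ee_pos"])
for n in("side","top"): cv2.imwrite(f"pics/{n}1.png",ctrl.capture(n)[:,:,::-1])
E
```

```text
[ 0.6474 -0.2023  0.1225]
```

View pics/side1.png

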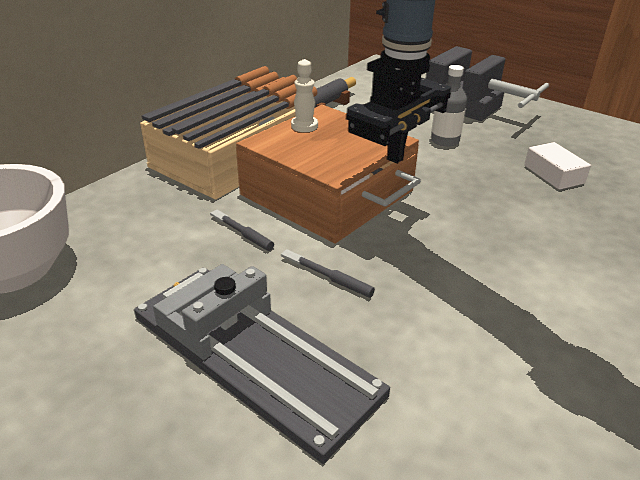

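The side view shows the shut fingers (about px 398, 150) over the gap between the bar and the front board. I'll go down and start pulling.

Request:
apply_moves(
  motion="0 0 -14 0 0 0; 0 0 -14 0 0 0; 0 0 -14 0 0 0; 0 0 -14 0 0 0; 0 0 -10 0 0 0; 0 0 0 0 0 0; -5 0 0 0 0 0; -8 0 0 0 0 0; -8 1 0 0 0 0; -8 1 0 0 0 0",
)

```text
t: 3.2
ee_pos: [0.6182, -0.2011, 0.0574]
orientation: [3.14, -0.002, -0.054]
contact_force: [3.6, -1.5, -0.8]
finger_gap: 0.0005
```

Request:
apply_moves(
  motion="-15 1 0 0 0 0; -15 1 0 0 0 0; -15 1 0 0 0 0; -15 1 0 0 0 0; -15 1 0 0 0 0; -15 1 0 0 0 0; -15 1 0 0 0 0; -15 1 0 0 0 0; -15 0 0 0 0 0; -10 0 0 0 0 0",
)

```text
t: 4.2
ee_pos: [0.4723, -0.1924, 0.0574]
orientation: [3.141, -0.001, -0.054]
contact_force: [2.4, 0.4, 2.7]
finger_gap: 0.0002
```

Request:
apply_moves(
  motion="-5 0 0 0 0 0; -3 0 0 0 0 0; -3 0 0 0 0 0; -2 0 0 0 0 0; -2 0 0 0 0 0; 0 0 0 0 0 0; 0 0 0 0 0 0; 0 0 0 0 0 0; 0 0 0 0 0 0; 0 0 0 0 0 0",
)

```text
t: 5.2
ee_pos: [0.459, -0.1921, 0.0567]
orientation: [-3.142, -0.001, -0.053]
contact_force: [5.6, 1.3, 0.9]
finger_gap: 0.0003
```

```bash
python3 - <<'E'
from h import *
print(ctrl.state()["ee_pos"])
for n in("side","top"): cv2.imwrite(f"pics/{n}2.png",ctrl.capture(n)[:,:,::-1])
E
```

```text
[ 0.459  -0.1921  0.0567]
```

View pics/side2.png

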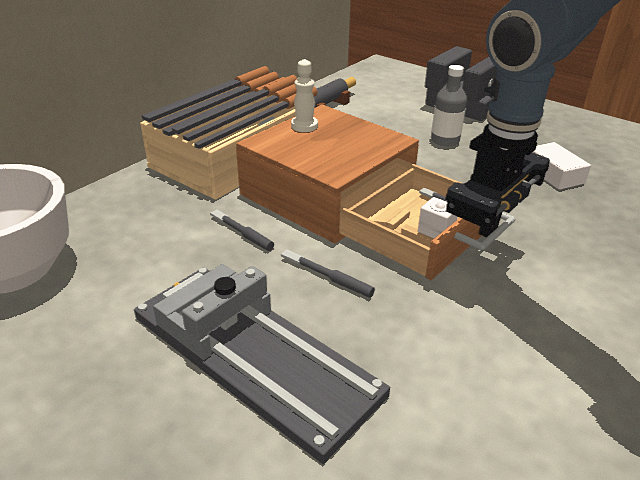

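View pics/top2.png

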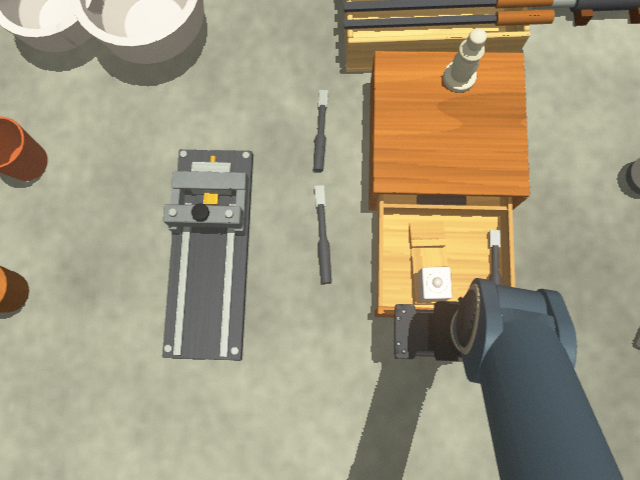

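The drawer is out about 180 mm. The marble block is at about top px (436, 284), and the sled's slot and nose are at (428, 225-265). I'll give it one small extra tug, then unhook and rise.

Request:
apply_moves(
  motion="-3 0 0 0 0 0; -3 0 0 0 0 0; -2 0 0 0 0 0; 0 0 0 0 0 0; 10 0 0 0 0 0; 10 0 0 0 0 0; 0 0 30 0 0 0; 0 0 40 0 0 0; 0 0 40 0 0 0; -20 -30 20 0 0 0",
)

```text
t: 6.3
ee_pos: [0.4527, -0.2193, 0.1895]
orientation: [-3.141, -0.003, -0.046]
contact_force: [0.1, 0.2, -0.4]
finger_gap: 0.0005
```

```bash
python3 - <<'E'
from h import *
print(ctrl.state()["ee_pos"])
for n in("side","top"):
    i=ctrl.capture(n)[:,:,::-1];cv2.imwrite(f"pics/{n}3.png",i)
    y,x=(190,370) if n=="top" else (150,340)
    cv2.imwrite(f"pics/{n}3c.png",cv2.resize(i[y:y+140,x:x+180],None,fx=4,fy=4,interpolation=cv2.INTER_CUBIC))
E
```

```text
[ 0.4527 -0.2193  0.1895]
```

View pics/side3c.png

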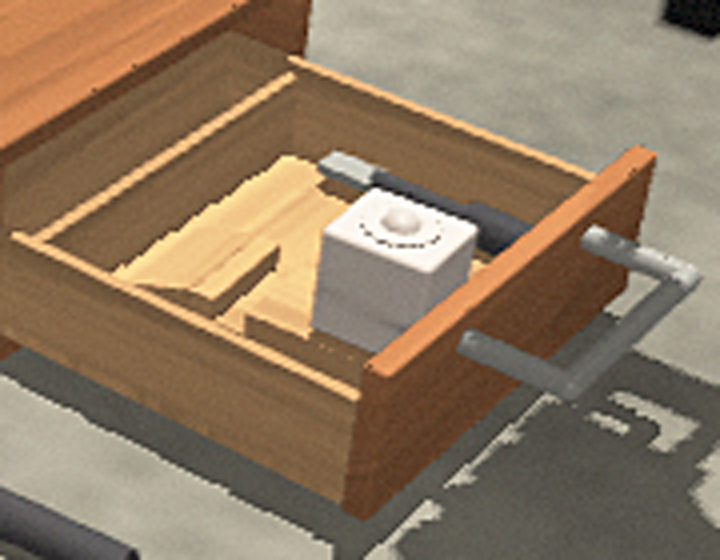

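View pics/top3c.png

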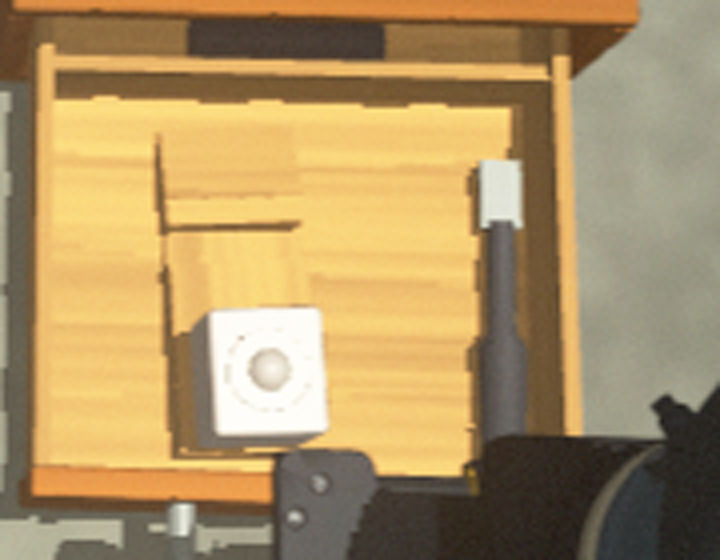

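```bash
python3 - <<'E'
from h import *
u=lambda x,y:(370+x/4,190+y/4)
s=np.array([onz("top",u(*p),.086) for p in[(210,312),(320,307),(327,431),(214,438)]]);print(s)
print(s.mean(0),np.linalg.norm(s-np.roll(s,1,0),axis=1))
for a,b in((0,3),(1,2)):print(np.degrees(np.arctan2(s[a][1]-s[b][1],s[a][0]-s[b][0])))
a,b=s[0]-s[1],0;print(np.degrees(np.arctan2(-a[0],a[1])))
# sled left edge (image) : front board top
e=[onz("top",u(*p),.036) for p in[(167,225),(172,330)]];print(e,np.degrees(np.arctan2(*(e[0]-e[1])[[1,0]])))
e=[onz("top",u(*p),.025) for p in[(157,132),(167,225)]];print(e)
e=[onz("top",u(*p),.036) for p in[(165,197),(300,192),(167,228),(300,224)]];print("slot",np.array(e))
# side block top corners
v=lambda x,y:(340+x/4,150+y/4)
for t,q in(((320,307),(372,190)),((327,431),(474,228)),((214,438),(425,270)),((210,312),(322,228))):print(tri(u(*t),v(*q)))
e=[onz("top",u(*p),.085) for p in[(32,468),(275,473)]];print("board",e)
E
```

```text
[[ 0.5613 -0.1543  0.086 ]
 [ 0.5622 -0.1965  0.086 ]
 [ 0.5145 -0.196   0.086 ]
 [ 0.5128 -0.153   0.086 ]]
[ 0.5377 -0.1749  0.086 ] [0.0486 0.0422 0.0478 0.043 ]
-1.4613098179634783
-0.5973265616964102
1.2254933597336266
[array([ 0.6052, -0.1469,  0.036 ]), array([ 0.5616, -0.1466,  0.036 ])] -0.38093149662403325
[array([ 0.6469, -0.1465,  0.025 ]), array([ 0.6072, -0.1485,  0.025 ])]
slot [[ 0.6169 -0.1467  0.036 ]
 [ 0.6175 -0.202   0.036 ]
 [ 0.6039 -0.1469  0.036 ]
 [ 0.6042 -0.2011  0.036 ]]
(array([ 0.564 , -0.1968,  0.082 ]), np.float64(0.0025910275449137665))
(array([ 0.5162, -0.196 ,  0.083 ]), np.float64(0.003121581669776841))
(array([ 0.5149, -0.1523,  0.0856]), np.float64(0.0044488696015760314))
(array([ 0.563 , -0.1538,  0.085 ]), np.float64(0.003344593510942889))
board [array([ 0.503 , -0.0834,  0.085 ]), array([ 0.499 , -0.1755,  0.085 ])]
```

The block's top corners give its centre at (0.538, -0.175). The sides measure 48 x 43 mm (50 x 44 given), the triangulated height is about 0.085, and the sled yaw is about -0.4°. I'll move over it with the jaws open about 65 mm.

Request:
apply_moves(
  motion="28 15 0 0 0 1; 28 15 0 0 0 1; 28 15 0 0 0 0.8; 0 0 0 0 0 0; 0 0 -15 0 0 0; 0 0 -20 0 0 0; 0 0 -20 0 0 0; 0 0 0 0 0 0; 0 0 0 0 0 0; 0 0 0 0 0 0",
  fingers=0.75,
)

```text
t: 7.4
ee_pos: [0.5345, -0.1777, 0.1324]
orientation: [3.141, -0.001, -0.005]
contact_force: [-0.1, 0.6, 0.9]
finger_gap: 0.064
```

```bash
python3 - <<'E'
from h import *
s=ctrl.state();print(s["ee_pos"],s["orientation"])
for n in("side","top"):
    i=ctrl.capture(n)[:,:,::-1];cv2.imwrite(f"pics/{n}4.png",i)
i=i[190:330,370:550]
cv2.imwrite("pics/top4c.png",cv2.resize(i,None,fx=4,fy=4))
E
```

```text
[ 0.5345 -0.1777  0.1324] [ 3.141  -0.0007 -0.0053]
```

View pics/side4.png

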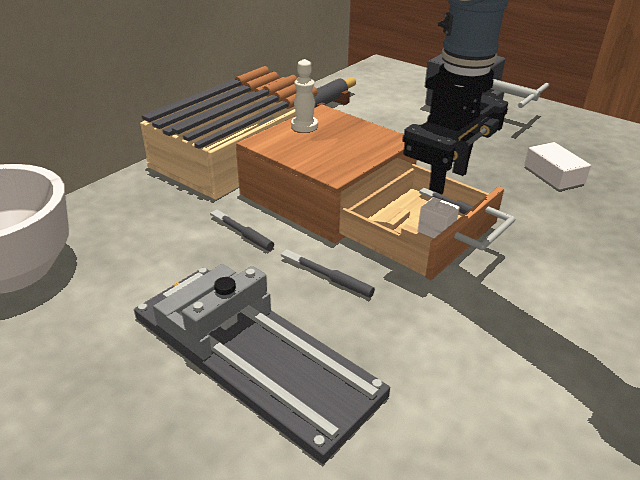

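The fingers are open and straddle the block (side px 440, 210). I'll correct y by +3 mm, go down 88 mm, then close.

Request:
apply_moves(
  motion="1 3 -8 0 0 0; 0 0 -16 0 0 0; 0 0 -16 0 0 0; 0 0 -16 0 0 0; 0 0 -16 0 0 0; 0 0 -10 0 0 0; 0 0 -6 0 0 0; 0 0 0 0 0 0; 0 0 0 0 0 0; 0 0 0 0 0 0",
)

```text
t: 8.5
ee_pos: [0.5359, -0.1744, 0.0443]
orientation: [3.141, -0.001, -0.005]
contact_force: [0.5, -0.1, -0.2]
finger_gap: 0.0651
```

Request:
apply_moves(
  motion="0 0 0 0 0 0; 0 0 0 0 0 0; 0 0 0 0 0 0; 0 0 0 0 0 0; 0 0 0 0 0 0; 0 0 0 0 0 0; 0 0 0 0 0 0; 0 0 0 0 0 0; 0 0 0 0 0 0; 0 0 0 0 0 0",
  fingers=0,
  squeeze=45,
)

```text
t: 9.5
ee_pos: [0.5354, -0.1744, 0.0437]
orientation: [3.141, -0.0, -0.005]
contact_force: [-1.2, -0.0, 3.2]
finger_gap: 0.0433
```

Request:
apply_moves(
  motion="0 0 5 0 0 0; 0 0 10 0 0 0; 0 0 15 0 0 0; 0 0 20 0 0 0; 0 0 25 0 0 0; 0 0 25 0 0 0; 0 0 20 0 0 0; 0 0 10 0 0 0; 0 0 0 0 0 0; 0 0 0 0 0 0",
)

```text
t: 10.5
ee_pos: [0.5346, -0.1741, 0.1727]
orientation: [-3.141, 0.002, -0.005]
contact_force: [0.1, -0.3, -4.4]
finger_gap: 0.0438
```

```bash
python3 - <<'E'
from h import *
s=ctrl.state();print(s["ee_pos"],s["orientation"],s["contact_force"],s["ft_torque"])
for n in("side","top"):
    i=ctrl.capture(n)[:,:,::-1];cv2.imwrite(f"pics/{n}5.png",i)
E
```

```text
[ 0.5346 -0.1741  0.1727] [-3.1412  0.0017 -0.0047] [ 0.1351 -0.2929 -4.3978] [0.0182 0.0927 0.0052]
```

View pics/side5.png

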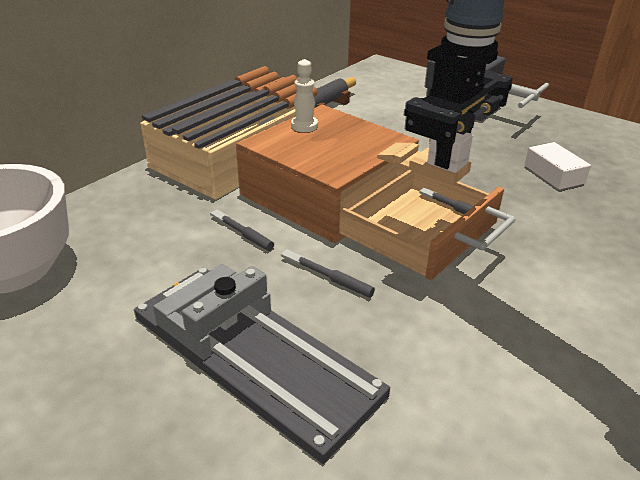

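View pics/top5.png

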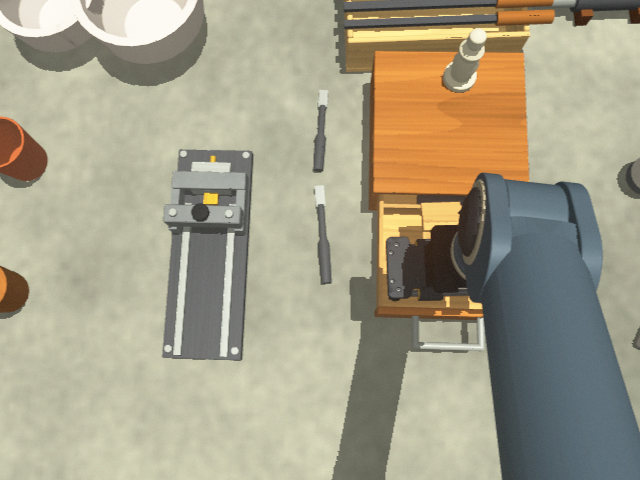

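The sled is lifted level with its nose along +x (side view: block at px 447, 150; the drawer holds only the chisel). I'll carry it over to the jig and turn it -2.7°.

Request:
apply_moves(
  motion="-4 15 0 0 0 -0.3; -4 30 0 0 0 -0.3; -4 38 0 0 0 -0.3; -4 38 0 0 0 -0.3; -4 38 0 0 0 -0.3; -4 38 0 0 0 -0.3; -4 38 0 0 0 -0.3; -4 38 0 0 0 -0.3; -4 35 0 0 0 -0.3; -4 30 0 0 0 0",
)

```text
t: 11.6
ee_pos: [0.4935, 0.1669, 0.1731]
orientation: [-3.141, 0.001, -0.049]
contact_force: [0.7, 0.6, -3.3]
finger_gap: 0.0441
```

Request:
apply_moves(
  motion="-4 20 0 0 0 0; -3 12 0 0 0 0; 0 4 -10 0 0 0; 0 0 -20 0 0 0; 0 0 -25 0 0 0; 0 0 -20 0 0 0; 0 0 -10 0 0 0; 0 0 0 0 0 0; 0 0 0 0 0 0; 0 0 0 0 0 0",
)

```text
t: 12.6
ee_pos: [0.4893, 0.1999, 0.0896]
orientation: [-3.141, -0.002, -0.052]
contact_force: [-0.1, 0.6, -4.4]
finger_gap: 0.0435
```

```bash
python3 - <<'E'
from h import *
s=ctrl.state();print(s["ee_pos"],s["orientation"],s["contact_force"],s["ft_torque"])
for n in("side","top"):
    i=ctrl.capture(n)[:,:,::-1];cv2.imwrite(f"pics/{n}6.png",i)
    y,x=(150,130) if n=="top" else (220,120)
    cv2.imwrite(f"pics/{n}6c.png",cv2.resize(i[y:y+230,x:x+300],None,fx=2.6,fy=2.6,interpolation=cv2.INTER_CUBIC))
E
```

```text
[0.4893 0.1999 0.0896] [-3.1408 -0.0021 -0.0523] [-0.0984  0.6073 -4.3887] [ 0.0348  0.0336 -0.0481]
```

View pics/side6c.png

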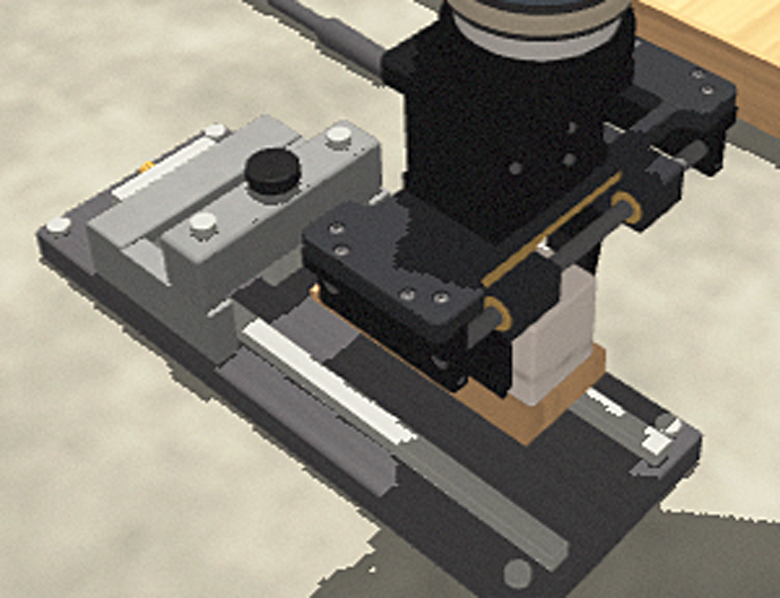

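View pics/top6c.png

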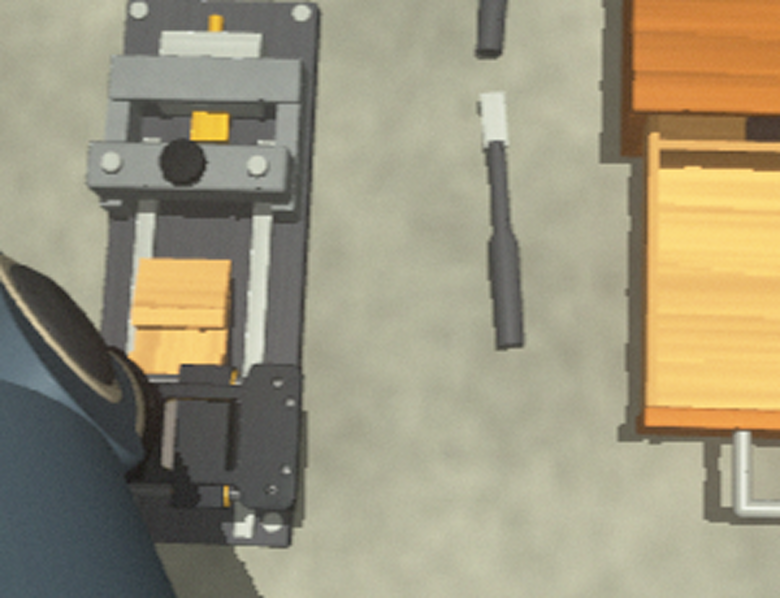

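```bash
python3 - <<'E'
from h import *
u=lambda x,y:(130+x/2.6,150+y/2.6)
def J(p):
    a=np.radians(-3.);d=p[:2]-[.611,.1934];return np.array([d[0]*np.cos(a)+d[1]*np.sin(a),-d[0]*np.sin(a)+d[1]*np.cos(a)])*1000
z=.066
for p,h in(((137,260),.006),((231,260),.006),((133,327),.016),((228,328),.016)):
    w=onz("top",u(*p),z+h);print(w,J(w))
# inner edges of the rails, at z=.03, in jig coords
for p in((157,205),(252,205),(270,240)):print("rail",J(onz("top",u(*p),.03)))
im=cv2.imread("pics/top0.png")
for row in range(240,350,15):
    r=im[row,160:245].min(1).astype(int);on=np.where(r>140)[0]+160
    l=on[(on>170)&(on<195)];rr=on[(on>215)&(on<238)]
    print(row,J(onz("top",(l.max()+.5,row),.03)),J(onz("top",(rr.min()-.5,row),.03)))
E
```

```text
[0.6019 0.2233 0.072 ] [-10.6244  29.429 ]
[0.6004 0.1651 0.072 ] [ -9.0831 -28.863 ]
[0.5589 0.2222 0.082 ] [-53.5058  26.019 ]
[0.5569 0.1644 0.082 ] [-52.4868 -31.7657]
rail [33.3311 30.4718]
rail [ 34.884  -31.5966]
rail [ 12.1056 -44.6831]
240 [14.0689 32.2536] [ 15.7261 -32.0558]
255 [-11.541   32.0385] [ -9.828  -31.9441]
270 [-36.8916  31.8256] [-35.1241 -31.8334]
285 [-61.9869  31.6148] [-60.1661 -31.7239]
300 [-86.8802  33.0688] [-84.9577 -31.6155]
315 [-111.4268   31.1996] [-109.5028  -31.5081]
330 [-135.831    32.6412] [-133.8049  -31.4018]
345 [-159.9439   32.4305] [-157.8676  -31.2965]
```

```bash
python3 - <<'E'
from h import *
i=cv2.imread("pics/top6.png")[240:300,165:235];cv2.imwrite("pics/z.png",cv2.resize(i,None,fx=10,fy=10,interpolation=cv2.INTER_NEAREST))
i=cv2.imread("pics/side6.png")[300:400,210:370];cv2.imwrite("pics/z2.png",cv2.resize(i,None,fx=5,fy=5,interpolation=cv2.INTER_NEAREST))
E
```

```text
(no output)
```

View pics/z.png

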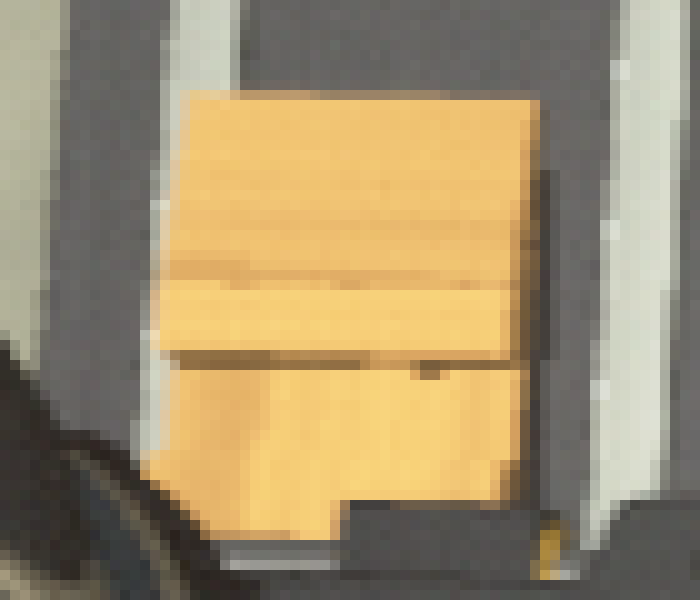

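View pics/z2.png

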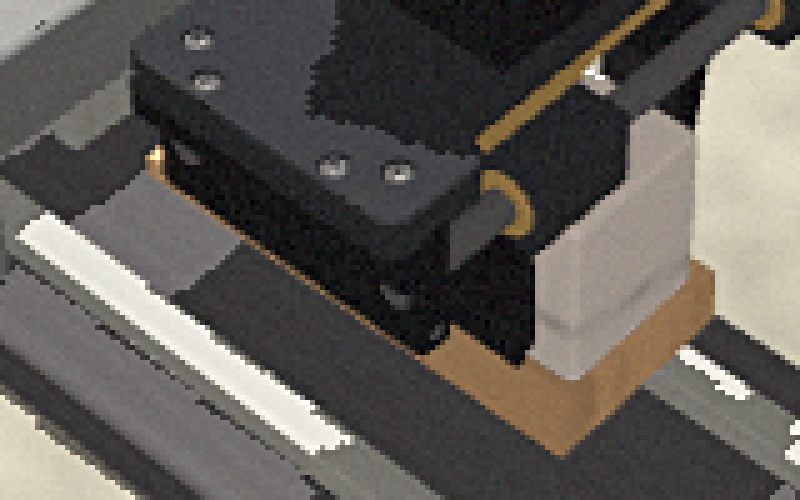

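```bash
python3 - <<'E'
from h import *
u=lambda x,y:(165+x/10-.5,240+y/10-.5)
def J(p):
    a=np.radians(-3.);d=p[:2]-[.611,.1934];return np.array([d[0]*np.cos(a)+d[1]*np.sin(a),-d[0]*np.sin(a)+d[1]*np.cos(a)])*1000
for p,h in(((187,93),.006),((540,98),.006),((160,285),.016),((505,285),.016),((160,352),.016),((505,355),.016)):
    print(J(onz("top",u(*p),.066+h)))
print(tri(u(187,93),(210+150/5,300+148/5)),"rear side corner on sled bottom",J(onz("side",(210+560/5,300+455/5),.066)))
E
```

```text
[-8.6511 28.7573]
[ -7.9619 -28.2333]
[-41.2304  28.0046]
[-39.7193 -26.6783]
[-51.8455  27.1853]
[-50.7871 -27.4019]
(array([0.6038, 0.2222, 0.0749]), np.float64(0.0012189610888805507)) rear side corner on sled bottom [-143.3303   28.22  ]
```

The nose centre is at jig (-8.3, +0.3) mm, the slope and slot centres lie within 0.7 mm of the channel middle, and the rear corner is at y = +28.2. It is aligned to about 0.5°, so I'm lowering it into the channel.

Request:
apply_moves(
  motion="0 0 -8 0 0 0; 0 0 -10 0 0 0; 0 0 -10 0 0 0; 0 0 -8 0 0 0; 0 0 -5 0 0 0; 0 0 -3 0 0 0; 0 0 -1 0 0 0; 0 0 -1 0 0 0; 0 0 0 0 0 0; 0 0 0 0 0 0",
)

```text
t: 13.7
ee_pos: [0.4887, 0.2, 0.0437]
orientation: [-3.142, -0.001, -0.052]
contact_force: [-2.5, -0.6, 5.3]
finger_gap: 0.0436
```

```bash
python3 - <<'E'
from h import *
u=lambda x,y:(130+x/2.6,150+y/2.6)
def J(p):
    a=np.radians(-3.);d=p[:2]-[.611,.1934];return np.array([d[0]*np.cos(a)+d[1]*np.sin(a),-d[0]*np.sin(a)+d[1]*np.cos(a)])*1000
for p in((90,188),(290,193)):print(J(onz("top",u(*p),.088)))
s=ctrl.state();print(s["ee_pos"],s["contact_force"],J(s["ee_pos"]))
E
```

```text
[30.4983 57.5157]
[ 30.403  -65.6187]
[0.4887 0.2    0.0437] [-2.4692 -0.615   5.3103] [-122.5227    0.1757]
```

The bridge front is at about jig x = +30, which puts the stop near +96. So the plunger meets the nose after about 48 mm and the stop comes after about 104 mm. First a faster 38 mm, then slowly.

Request:
apply_moves(
  motion="2 -0.1 0 0 0 0; 4 -0.2 0 0 0 0; 4 -0.2 0 0 0 0; 4 -0.2 0 0 0 0; 4 -0.2 0 0 0 0; 4 -0.2 0 0 0 0; 4 -0.2 0 0 0 0; 4 -0.2 0 0 0 0; 4 -0.2 0 0 0 0; 4 -0.3 0 0 0 0",
)

```text
t: 14.7
ee_pos: [0.5267, 0.1984, 0.0437]
orientation: [-3.141, -0.001, -0.052]
contact_force: [-2.4, 0.2, 5.5]
finger_gap: 0.0437
```

Request:
apply_moves(
  motion="1.5 -0.1 0 0 0 0; 1.5 -0.1 0 0 0 0; 1.5 0 0 0 0 0; 1.5 -0.1 0 0 0 0; 1.5 -0.1 0 0 0 0; 1.5 -0.1 0 0 0 0; 1.5 -0.1 0 0 0 0; 1.5 0 0 0 0 0; 1.5 -0.1 0 0 0 0; 1.5 -0.1 0 0 0 0",
)

```text
t: 15.7
ee_pos: [0.5415, 0.1976, 0.0438]
orientation: [-3.141, -0.001, -0.052]
contact_force: [-2.9, 0.5, 5.9]
finger_gap: 0.044
```

Request:
apply_moves(
  motion="1.5 -0.1 0 0 0 0; 1.5 -0.1 0 0 0 0; 1.5 0 0 0 0 0; 1.5 -0.1 0 0 0 0; 1.5 -0.1 0 0 0 0; 1.5 -0.1 0 0 0 0; 1.5 -0.1 0 0 0 0; 1.5 0 0 0 0 0; 1.5 -0.1 0 0 0 0; 1.5 -0.1 0 0 0 0",
)

```text
t: 16.7
ee_pos: [0.5527, 0.1978, 0.0438]
orientation: [3.141, 0.005, -0.05]
contact_force: [-13.2, 0.2, 13.5]
finger_gap: 0.0436
```

Request:
apply_moves(
  motion="1.5 -0.1 0 0 0 0; 1.5 -0.1 0 0 0 0; 1.5 0 0 0 0 0; 1.5 -0.1 0 0 0 0; 1.5 -0.1 0 0 0 0; 1.5 -0.1 0 0 0 0; 1.5 -0.1 0 0 0 0; 1.5 0 0 0 0 0; 1.5 -0.1 0 0 0 0; 1.5 -0.1 0 0 0 0",
)

```text
t: 17.7
ee_pos: [0.5674, 0.1973, 0.0437]
orientation: [3.141, 0.006, -0.049]
contact_force: [-13.3, 0.5, 12.9]
finger_gap: 0.0437
```

Request:
apply_moves(
  motion="1.5 -0.2 0 0 0 0; 1.5 -0.2 0 0 0 0; 1.5 -0.2 0 0 0 0; 1.5 -0.2 0 0 0 0; 1.5 -0.2 0 0 0 0; 1.5 -0.2 0 0 0 0; 1.5 -0.2 0 0 0 0; 1.5 -0.2 0 0 0 0; 1.5 -0.1 0 0 0 0; 1.5 -0.1 0 0 0 0",
)

```text
t: 18.7
ee_pos: [0.5821, 0.1961, 0.0437]
orientation: [-3.141, 0.006, -0.049]
contact_force: [-14.1, 1.0, 12.1]
finger_gap: 0.0435
```

Request:
apply_moves(
  motion="1.5 -0.1 0 0 0 0; 1.5 -0.1 0 0 0 0; 1.5 -0.1 0 0 0 0; 1.5 -0.1 0 0 0 0; 1.5 -0.1 0 0 0 0; 1.5 -0.1 0 0 0 0; 1.5 -0.1 0 0 0 0; 1.5 0 0 0 0 0; 1.5 -0.1 0 0 0 0; 1.5 -0.1 0 0 0 0",
)

```text
t: 19.7
ee_pos: [0.5953, 0.1955, 0.0437]
orientation: [3.141, 0.01, -0.049]
contact_force: [-20.0, 0.5, 17.2]
finger_gap: 0.0437
```

Request:
apply_moves(
  motion="1.5 -0.1 0 0 0 0; 1.5 -0.1 0 0 0 0; 1.5 -0.1 0 0 0 0; 1.5 -0.1 0 0 0 0; 1.5 0 0 0 0 0; 0 0 0 0 0 0; 0 0 0 0 0 0; 0 0 0 0 0 0; 0 0 0 0 0 0; 0 0 0 0 0 0",
)

```text
t: 20.7
ee_pos: [0.5958, 0.1956, 0.0434]
orientation: [3.138, 0.024, -0.049]
contact_force: [-31.7, 0.2, 26.7]
finger_gap: 0.0437
```

It stopped at TCP x = 0.5958 while the command ran 7 mm further, so it is on a rigid stop. The expected place was about 0.597. I'll ease the load slightly and hold.

Request:
apply_moves(
  motion="-1 0 1 0 0 0; -1 0 1 0 0 0; 0 0 0 0 0 0; 0 0 0 0 0 0; 0 0 0 0 0 0; 0 0 0 0 0 0; 0 0 0 0 0 0; 0 0 0 0 0 0; 0 0 0 0 0 0; 0 0 0 0 0 0",
)

```text
t: 21.7
ee_pos: [0.5958, 0.1955, 0.0435]
orientation: [3.139, 0.02, -0.048]
contact_force: [-22.1, 3.0, 11.5]
finger_gap: 0.044
```

Request:
apply_moves(
  motion="0 0 0 0 0 0; 0 0 0 0 0 0; 0 0 0 0 0 0; 0 0 0 0 0 0; 0 0 0 0 0 0; 0 0 0 0 0 0; 0 0 0 0 0 0; 0 0 0 0 0 0; 0 0 0 0 0 0; 0 0 0 0 0 0",
)

```text
t: 22.7
ee_pos: [0.5958, 0.1955, 0.0435]
orientation: [3.139, 0.02, -0.048]
contact_force: [-22.3, 2.2, 12.6]
finger_gap: 0.0439
```

```bash
python3 - <<'E'
from h import *
s=ctrl.state();print(s["ee_pos"],s["orientation"],s["contact_force"],s["ft_torque"])
for n in("side","top"):
    i=ctrl.capture(n)[:,:,::-1];cv2.imwrite(f"pics/{n}7.png",i)
    y,x=(140,150) if n=="top" else (240,120)
    cv2.imwrite(f"pics/{n}7c.png",cv2.resize(i[y:y+140,x:x+190],None,fx=4,fy=4,interpolation=cv2.INTER_CUBIC))
E
```

```text
[0.5958 0.1955 0.0435] [ 3.1395  0.0202 -0.0483] [-22.2818   2.1987  12.611 ] [ 0.6804  4.8657 -0.0252]
```

View pics/side7c.png

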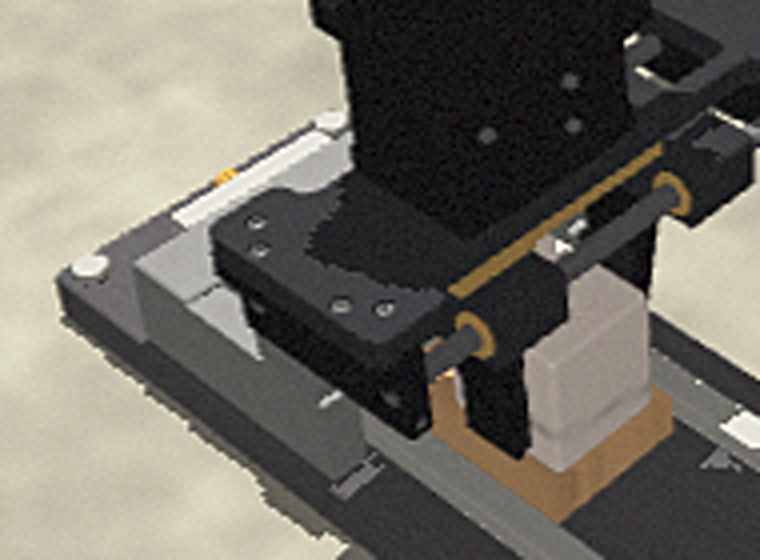

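View pics/top7c.png

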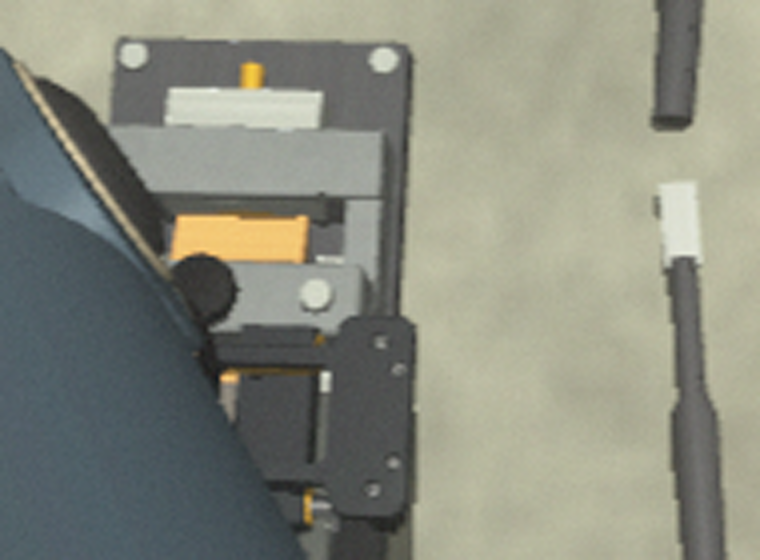

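The side view shows the sled flat in the channel. The top view shows the nose through the head's window at about crop row 213 (px row 193) with the pusher gone from view, and the knob at px (201, 212). I'll compare the knob and the nose against the first picture, where the plunger was home.

```bash
python3 - <<'E'
from h import *
a=cv2.imread("pics/top0.png");b=cv2.imread("pics/top7.png");c=cv2.imread("pics/top6.png")
s=np.hstack([cv2.resize(i[180:230,175:240],None,fx=6,fy=6,interpolation=cv2.INTER_NEAREST) for i in(a,b)])
cv2.imwrite("pics/k.png",s)
# right part of the knob + bridge
t=a[200:222,200:214]
for n,i in(("6",c),("7",b)):
    r=cv2.matchTemplate(i[195:227,196:218],t,cv2.TM_CCOEFF_NORMED);print(n,cv2.minMaxLoc(r)[1::2],r.round(2)[3:8,2:7])
def J(p):
    q=np.radians(-3.);d=p[:2]-[.611,.1934];return np.array([d[0]*np.cos(q)+d[1]*np.sin(q),-d[0]*np.sin(q)+d[1]*np.cos(q)])*1000
print("nose now",J(onz("top",(150+240/4,140+214/4),.026)))
print("pusher root (stop) seen at start",J(onz("top",(155+145/2.6,140+138/2.6),.032)),"tip",J(onz("top",(155+145/2.6,140+167/2.6),.032)))
E
```

```text
6 (0.9981624484062195, (4, 5)) [[0.69 0.76 0.8  0.78 0.72]
 [0.76 0.85 0.9  0.86 0.78]
 [0.84 0.94 1.   0.94 0.85]
 [0.77 0.85 0.88 0.83 0.74]
 [0.65 0.71 0.71 0.66 0.59]]
7 (0.8713787198066711, (4, 5)) [[0.62 0.67 0.71 0.7  0.66]
 [0.69 0.76 0.79 0.77 0.71]
 [0.76 0.84 0.87 0.82 0.74]
 [0.78 0.85 0.87 0.82 0.74]
 [0.72 0.76 0.76 0.71 0.64]]
nose now [96.9906  2.1671]
pusher root (stop) seen at start [96.0805 -0.475 ] tip [76.4827 -1.7846]
```

View pics/k.png

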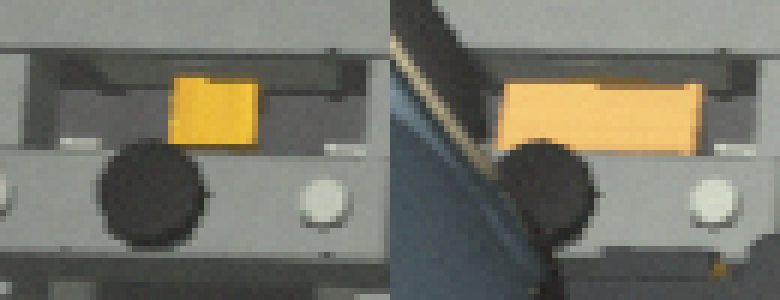

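The knob sits at the same pixels as at the start (home). The nose is at jig x of about 97, with the stop root seen at 96. I'll hold a little longer, ease the load while still pressing, then open.

Request:
apply_moves(
  motion="0 0 0 0 0 0; 0 0 0 0 0 0; 0 0 0 0 0 0; 0 0 0 0 0 0; 0 0 0 0 0 0; -1 0 1 0 0 0; -1 0 1 0 0 0; 0 0 0 0 0 0; 0 0 0 0 0 0; 0 0 0 0 0 0",
)

```text
t: 23.8
ee_pos: [0.5957, 0.195, 0.0435]
orientation: [3.14, 0.017, -0.048]
contact_force: [-13.2, 3.9, -2.7]
finger_gap: 0.0433
```

Request:
apply_moves(
  motion="0 0 0 0 0 0; 0 0 0 0 0 0; 0 0 0 0 0 0; 0 0 0 0 0 0; 0 0 0 0 0 0; 0 0 0 0 0 0; 0 0 0 0 0 0; 0 0 0 0 0 0; 0 0 0 0 0 0; 0 0 0 0 0 0",
  fingers=0.75,
)

```text
t: 24.8
ee_pos: [0.6049, 0.1922, 0.0466]
orientation: [3.142, -0.0, -0.052]
contact_force: [0.5, -0.4, -0.5]
finger_gap: 0.0649
```

Request:
apply_moves(
  motion="-5 0.3 0 0 0 0; -4 0.2 0 0 0 0; 0 0 10 0 0 0; 0 0 15 0 0 0; 0 0 25 0 0 0; 0 0 30 0 0 0; 0 0 35 0 0 0; 0 0 30 0 0 0; -20 -45 0 0 0 0; -20 -45 0 0 0 0",
)

```text
t: 25.8
ee_pos: [0.5566, 0.1035, 0.1945]
orientation: [-3.14, -0.005, -0.048]
contact_force: [-0.0, -0.7, -0.6]
finger_gap: 0.0654
```

Request:
apply_moves(
  motion="-10 -45 0 0 0 0; -5 -45 0 0 0 0; 0 -45 0 0 0 0; 0 -40 0 0 0 0; 0 -30 0 0 0 0; 0 -20 0 0 0 0; 0 0 0 0 0 0; 0 0 0 0 0 0; 0 0 0 0 0 0; 0 0 0 0 0 0",
)

```text
t: 26.8
ee_pos: [0.5411, -0.1206, 0.192]
orientation: [-3.141, -0.001, -0.049]
contact_force: [-1.2, -0.2, -0.7]
finger_gap: 0.0654
```

```bash
python3 - <<'E'
from h import *
s=ctrl.state();print(s["ee_pos"],s["contact_force"])
for n in("side","top"):
    i=ctrl.capture(n)[:,:,::-1];cv2.imwrite(f"pics/{n}8.png",i)
a=cv2.imread("pics/top0.png");b=cv2.imread("pics/top8.png")
cv2.imwrite("pics/k8.png",np.hstack([cv2.resize(i[180:280,160:250],None,fx=4.4,fy=4.4,interpolation=cv2.INTER_NEAREST) for i in(a,b)]))
a=cv2.imread("pics/side0.png");b=cv2.imread("pics/side8.png")
cv2.imwrite("pics/s8.png",np.hstack([cv2.resize(i[250:390,130:330],None,fx=2,fy=2,interpolation=cv2.INTER_NEAREST) for i in(a,b)]))
E
```

```text
[ 0.5411 -0.1206  0.192 ] [-1.1592 -0.2279 -0.7457]
```

View pics/k8.png

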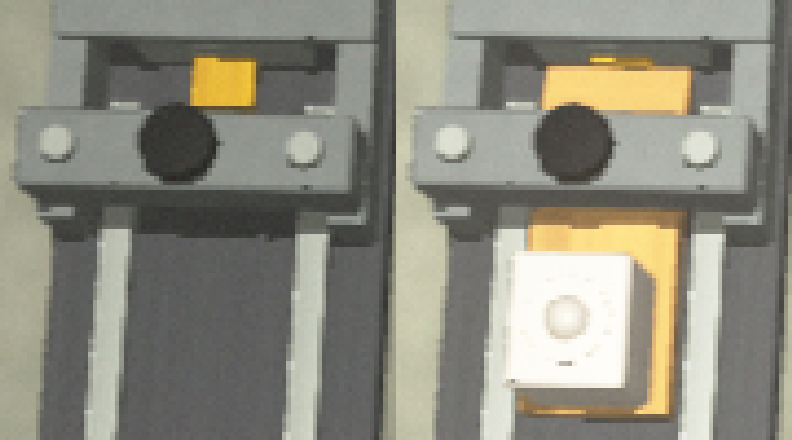

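View pics/s8.png

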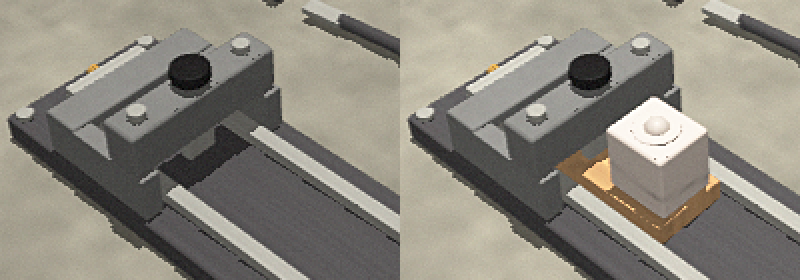

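View pics/side8.png

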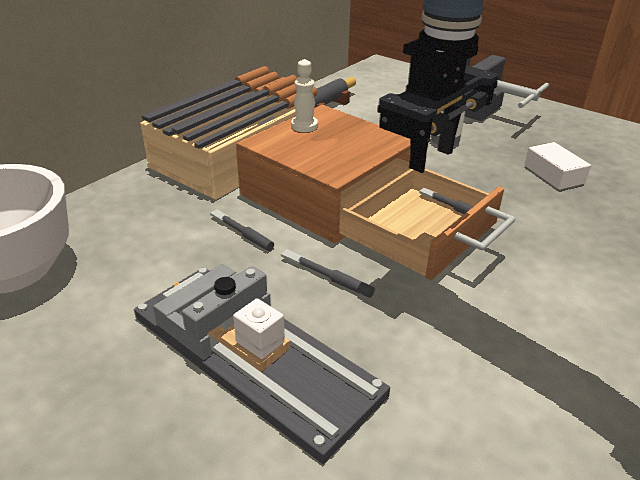

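The knob sits at identical pixels in both views, as at the start (home). The nose has come back about 2 px (3 mm), which is the stated locked rest. Handing in.

```bash
python3 - <<'E'
from h import *
a=cv2.imread("pics/side0.png")[270:305,205:245];b=cv2.imread("pics/side8.png")[270:305,205:245]
print("knob diff",np.abs(a.astype(int)-b).mean())
ctrl.job_done();print(ctrl.state()["t"])
E
```

```text
knob diff 10.760714285714286
the job is handed in; nothing more can be done
the job is handed in; nothing more can be done
```

The sled is locked in the jig and the job was handed in at about 27 s, well under the 72 s limit.

I hooked the handle and pulled the drawer out about 180 mm. Then I gripped the marble block, lifted the sled out and laid it in the channel nose to the head. I slid it under the plunger and past the pusher, until it stopped hard at 32 N. I held it pressed for about 3.5 s and only then opened the fingers and moved clear.

**Checks that agreed:**
- While pressed, the nose was at jig x of about 97 mm. The stop face seen at the start was at about 96 mm.
- The plunger knob's position looked the same as at the start (home) in both views.
- After release the sled came back only about 3 mm, which is the stated locked rest.
- The arm was clear of everything and the contact force was near zero.

**Checks that were less clean:**
- A raw pixel comparison of the knob patch in the side view differed by about 11 grey levels. I think that is mostly the block coming into the corner of that patch, but I did not check it further.
- At the peak of the press the tool also pushed down with about 27 N, making about 41 N in all through the fingers. I eased this within the next second.
- On letting go, the open fingers sprang forward about 9 mm, with no contact force afterwards.

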